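# Take up the gap of the cam clamp on a bronze ingot

### The job

Push the green bronze ingot along the clamp bed until it rests against the end stop, then swing the red cam lever just far enough that the sprung pad holds the ingot firmly against the grey back fence: the pad should be pressed about half way in (the yellow bands on its pins have just slid out of sight), and never all the way in. Leave ingot, lever and pad so, and do not disturb the jar, coin tray and caliper.

Things in the scene. Friction and masses are not known exactly. Their poses are not given: they have to be found in the camera images.
- clamp: Cam clamp, screwed down. Aluminium bed plate 170 x 215 mm (x -105..65, y -62.5..152.5 mm in its own frame), 12 mm thick; origin on the table under the clamp, x runs along the channel towards the end stop, z up. The blue jaw block and its pad travel along -y towards the fence. Nothing of the clamp but the lever and its hub stands higher than 56 mm above the table (jaw 40 mm, fence 38 mm).
- fence: Fixed grey L-shaped fence on the bed, 26 mm high; its place across the bed differs from start to start. Origin at bed level (12 mm above the table), in the plane of the fence's face; the face looks along +y and spans x -28..36 mm; behind it the fence is 14 mm thick. Axes parallel to the clamp's. The end stop, 12 mm thick, spans y -14..30 mm with its face at x = +36 mm looking to -x, so the seated ingot's origin is at x = 4 mm, and at y = 20 mm when against the fence.
- ingot: Loose green-patinated, hollow-cast bronze ingot, 64 (x) x 40 (y) x 30 (z) mm, about 0.2 kg, lying on the bed partly in the channel between fence and pad, 30 to 60 mm short of the end stop. Origin at the centre of its underside, x along its length, roughly along the clamp's x.
- lever (a joint): Angle of the red cam lever (rad), about a vertical axis at point pivot, 0 to 2.5, growing counter-clockwise seen from above; starts between 0 and 0.25. At 0 the lever points 0.35 rad clockwise of the clamp's +x. Stiff: it takes about 0.3 N m (some 3 N at 100 mm) plus the pad's load, and stays where it is left. Its steel snail cam advances the jaw 9 mm per rad.
- pivot (a point): Lever axis, at mid-height of the lever, 59 mm above the table, at (0, 105) mm in the clamp's frame.
- lever_grip (a point): Point on the centre line of the red lever, 100 mm from the pivot, at mid-height (59 mm above the table). The lever is a bar 14 mm wide and 18 mm high (50 to 68 mm above the table) with a round end of 22 mm diameter centred 122 mm from the pivot. It can be pushed on its side by a fingertip.
- jaw (a joint): Travel of the blue jaw block towards the fence (m), 0 to 0.023, driven by the cam.
- pad (a joint): How far the black sprung pad is pressed into the jaw (m): 0 free, 0.008 fully in; spring 1.5 N per mm. Sliding the ingot sideways alone presses it about 1 to 2 mm. When it is 4 mm in, the yellow bands (4 mm long) on its two pins have just vanished into the blue jaw.
- pad_face (a point): Centre of the pad's face (56 mm along x, 26 mm high), which looks along the clamp's -y; with the jaw back it stands 48 to 54 mm from the fence's face.
- jar: Loose amber jar, 38 mm diameter, 55 mm high; origin under its centre. Leave alone.
- coin_tray: Loose shallow tray with green coins, 100 x 75 x 14 mm; origin under its centre. Leave alone.
- caliper: Loose black caliper, 200 mm along its x, 67 mm wide at the jaws, 12 mm high; origin under the beam's middle. Leave alone.
Not all that is in view belongs to the job. Leave any pink look-alike of the ingot alone.

How it is judged:
By the outcome, as a careful person would: the job done as asked, in the order asked, and still so for the second after the job is handed in, with the robot touching nothing.
It also fails if it takes over 58 s, if anything falls off the work surface, if the arm or the gripper's body presses on something with over 40 N, if the wrist force passes 120 N, or if a joint passes its speed limit or range.

### The arm

A 7-joint arm with a two-finger parallel gripper is mounted at the origin on the work surface. World frame = base frame: x ahead of the robot, y to its left, z up, the work surface at z = 0. Lengths are in mm, angles in rad, forces in N, time in s.
With the tool pointing down it reaches from about 400 to 850 mm from the base axis. Payload 10.4 kg.
Tool frame: the origin (TCP) lies on the centre line of the jaws, within the pads' length; the fingertips stand robot.tip_reach ahead of it and the grasp point (between the pads) lies 3 mm ahead of it (robot.tip_reach is the distance from the TCP to the fingertips, in mm); x points along the fingers, y is the direction in which the jaws open and shut, and the axes are right-handed (so a half turn about x gives the same grasp; the last joint's range is limited). The gripper opens to 85 mm and grips with 20 to 120 N. Pads are 22 mm wide; open, the fingers measure 114 mm over their backs; the gripper's body (76 mm by 85 mm) begins 54 mm behind the grasp point. The pads swing forward as they close: fully open they stand 13 mm farther back than shut.
Start: joints at [1.213, 0.332, -0.065, 1.46, 0.022, 1.35, -0.088], TCP at [205.384, -590.31, 253.338] pointing down, gripper open.
Joint ranges: [-2.6, 2.6], [-0.5, 2.12], [-1.47, 1.34], [0.16, 2.42], [-1.27, 4.41], [0.06, 2.06], [-2.6, 2.6]. Speed limits (rad/s): [2.22, 2.22, 2.79, 2.79, 3.14, 3.14, 3.14].

### API

Orientations are given as a unit quaternion [w, x, y, z].
In Python, from plant import robot gives the robot as it stands.
- The arm moves only by the tool step_arm, never from a script. Its argument "targets" is text: rows parted by semicolons, each of 4 numbers parted by spaces: the shift along the tool's x, y, z in cm, then the turn about the tool's x in rad. In form: dx dy dz spin; .... A call has 1 to 20 rows; each row is the pose to reach, as a shift and turn from the pose commanded when the call began, along the tool's axes at that moment; what a row does not reach only later rows make up. A row lasts 1/10 s, in which the tool goes at most 50 mm and 8.59 degrees, less where a joint would pass 70% of its speed; a pose out of reach is approached as far as the arm can. A call with a gripper value outside its range is refused whole. "grip" is the closure, from 0 (fully open) to 1 (shut), set as the call begins (left out, the last holds). The fingers move at their own pace and stop on an object; the grip force is fixed at half the most. Time passes only in rows, so rows that repeat a pose let the fingers close. It gives the time, the measured TCP pose, the force and the opening at its end, in the units of the state.
- robot.sense(): the state, without advancing time (a new reading comes with each control period).
- robot.capture(name): name is "side" or "top"; returns the picture (420x560x3 uint8, red, green, blue); there is no depth.
- robot.calibration(name): a dict with "K" (3x3 intrinsics, pixels), "origin" and "orientation" of the camera in the world. Camera axes: x right, y down, z forward; pixel columns grow to the right and rows downward; lengths in mm; the calibration is good to about 2 mm. A picture is of the moment at which its call begins. calibration takes no time and is no camera call.
- robot.close_job(): hands the job in, once; it reports no verdict.
The state is a dict: "clock": time; "joints": joint angles; "joint_vel": joint speeds; "joint_torque": joint torques, N m; "tool_pos": TCP position; "ee_rot": TCP orientation; "wrist_force": force on the tool from outside, world axes, zero at the start; "wrist_torque": the same for the moment, N m; "width": finger opening in mm.
Only numpy, scipy, OpenCV 4.12 (cv2) and the standard library are available. Lean on these libraries where they do the work, as an engineer would, in place of code of your own. Each camera call takes 0.05 s, during which the arm holds its last target.

## Working session

There is one attempt and no reset: what is moved stays moved. The work goes in short steps, Python scripts to look and compute and a tool call to move; the robot and the scene stay as the last step left them, time stands still between calls to the robot, and variables do not carry over. Pictures are saved under pics/ and viewed, and the job is handed in when it is done.

Besides the shell and the picture viewer there is one more tool, called after ">>>" by a JSON object that holds its "fn" and its "kwargs". step_arm: Moves the arm, as the interface text tells. Its arguments: {"type":"object","properties":{"targets":{"type":"string"},"grip":{"type":"number"}},"required":["targets"]}

```bash
ls; mkdir -p pics
python3 - <<'E'
from plant import robot
import cv2
print(robot.sense()); print(robot.tip_reach)
for n in("side","top"):
    cv2.imwrite(f"pics/{n}0.png",robot.capture(n)[:,:,::-1]); print(n,robot.calibration(n))
E
```

```text
pics
{'clock': 0.0, 'joints': array([ 1.21341834,  0.33283982, -0.06469122,  1.46096804,  0.02161403,
        1.34989002, -0.08848813]), 'joint_vel': array([ 0.00100073, -0.00242396,  0.00135252,  0.00107299, -0.00146243,
        0.00082487, -0.00196573]), 'joint_torque': array([-8.65720176e-04, -6.25460887e+01,  4.89424670e-02, -3.91608167e+01,
        1.62410043e-02,  1.00133035e-02, -2.24213284e-05]), 'tool_pos': array([ 205.22074087, -589.97402907,  252.52314836]), 'ee_rot': array([-0.11733421, -0.69710987, -0.11830527,  0.69733376]), 'wrist_force': array([-0.42348705,  0.54411287,  0.30001772]), 'wrist_torque': array([ 0.01934194,  0.00607495, -0.00967086]), 'width': 85.41000591268376}
22.0
side {'K': array([[517.9644924 ,   0.        , 280.04460336],
       [  0.        , 517.9644924 , 203.92217018],
       [  0.        ,   0.        ,   1.        ]]), 'origin': array([145.98501771, 292.09855225, 705.16143482]), 'orientation': array([ 0.14303919, -0.36682929,  0.86369942, -0.31464165])}
top {'K': array([[503.79113001,   0.        , 274.77254821],
       [  0.        , 503.79113001, 207.68265201],
       [  0.        ,   0.        ,   1.        ]]), 'origin': array([468.08529938, -83.33726123, 966.86497253]), 'orientation': array([ 0.02989719, -0.69782746,  0.71518273, -0.02562538])}
```

View pics/side0.png

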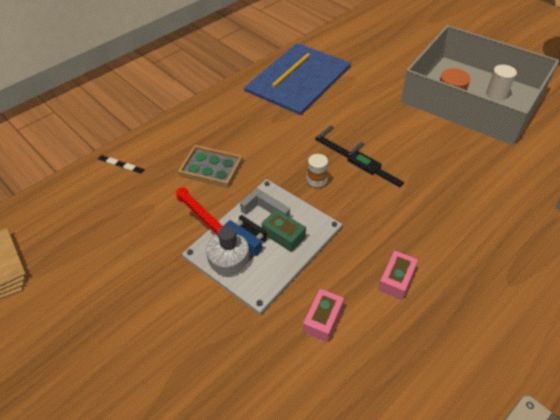

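View pics/top0.png

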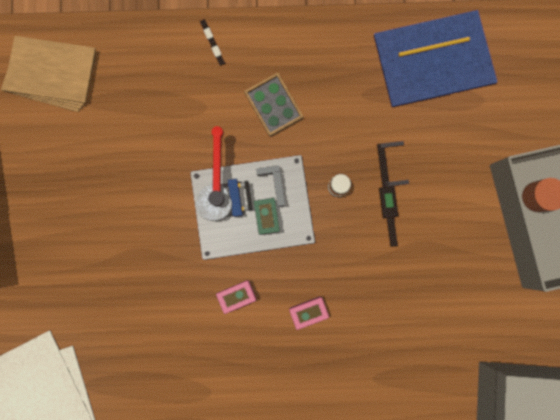

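The side view has the clamp at about (265,245), with the ingot at (284,230) and the lever running from (228,240) to (182,194). In the top view the clamp is at (252,207), the ingot at (267,216), the lever tip at (217,132), the jar at (341,185) and the tray at (274,104). Next I'll measure these.

```bash
cat > h.py <<'E'
import numpy as np, cv2
from scipy.spatial.transform import Rotation as R
from plant import robot
def cam(n):
    c=robot.calibration(n); q=c["orientation"]; return c["K"],c["origin"],R.from_quat([q[1],q[2],q[3],q[0]]).as_matrix()
def ray(n,uv,z):
    K,o,M=cam(n); d=M@np.linalg.solve(K,[uv[0],uv[1],1.]); return o+d*(z-o[2])/d[2]
def proj(n,p):
    K,o,M=cam(n); c=K@(M.T@(np.asarray(p)-o)); return c[:2]/c[2]
def crop(n,img,x,y,w,h,s,f):
    cv2.imwrite(f,cv2.resize(img[y:y+h,x:x+w,::-1],None,fx=s,fy=s,interpolation=cv2.INTER_CUBIC))
E
python3 - <<'E'
from h import *
t=cv2.imread("pics/top0.png")[:,:,::-1]; s=cv2.imread("pics/side0.png")[:,:,::-1]
crop("top",t,180,115,145,150,5,"pics/top0c.png") if 0 else crop("top",t,185,120,140,145,4,"pics/top0c.png")
crop("side",s,170,170,180,145,4,"pics/side0c.png")
print(ray("top",(275,207),0),ray("top",(375,207),0),ray("top",(275,107),0))
def red(i): 
    i=i.astype(int); return ((i[...,0]>150)&(i[...,1]<60)&(i[...,2]<60)).astype(np.uint8)
for n,i in(("top",t),("side",s)):
    m=red(i);k,l,st,c=cv2.connectedComponentsWithStats(m);print(n,[(a,b) for a,b in zip(st[1:].tolist(),c[1:].tolist()) if a[4]>20])
    ii=i.astype(int); g=((ii[...,1]>ii[...,0]+15)&(ii[...,1]>ii[...,2]+5)).astype(np.uint8);k,l,st,c=cv2.connectedComponentsWithStats(g);print(n,[(a,b) for a,b in zip(st[1:].tolist(),c[1:].tolist()) if a[4]>20])
E
```

```text
[545.55468213 -78.8873989    0.        ] [ 540.7774618  -271.09889142    0.        ] [741.70858147 -83.65965891   0.        ]
top [([212, 127, 11, 64, 377], [216.75331564986737, 155.20954907161803])]
top [([269, 83, 10, 11, 87], [273.41379310344826, 87.64367816091954]), ([254, 91, 11, 10, 88], [259.0, 95.7159090909091]), ([276, 95, 10, 11, 81], [280.5061728395062, 99.93827160493827]), ([261, 103, 11, 11, 83], [266.12048192771084, 107.96385542168674]), ([283, 108, 10, 10, 66], [287.43939393939394, 112.42424242424242]), ([269, 116, 9, 10, 67], [273.089552238806, 120.44776119402985]), ([385, 193, 9, 15, 108], [388.64814814814815, 200.03703703703704]), ([254, 198, 25, 36, 367], [266.19891008174386, 215.82288828337875]), ([261, 208, 7, 7, 41], [264.2926829268293, 211.2439024390244]), ([236, 291, 7, 7, 36], [239.02777777777777, 294.0833333333333]), ([302, 313, 7, 7, 37], [305.0, 316.0])]
side [([176, 187, 46, 44, 471], [197.79617834394904, 207.91932059447984])]
side [([195, 152, 11, 9, 74], [200.14864864864865, 156.14864864864865]), ([355, 154, 17, 11, 102], [362.98039215686276, 159.1078431372549]), ([209, 156, 11, 8, 70], [213.77142857142857, 159.4142857142857]), ([223, 159, 10, 8, 60], [227.18333333333334, 162.3]), ([188, 164, 11, 8, 74], [193.21621621621622, 167.48648648648648]), ([202, 167, 11, 8, 73], [207.02739726027397, 170.64383561643837]), ([216, 171, 10, 8, 63], [220.76190476190476, 174.06349206349208]), ([262, 209, 43, 42, 722], [283.3365650969529, 231.11218836565098]), ([275, 219, 8, 7, 44], [278.6136363636364, 222.11363636363637]), ([395, 270, 9, 8, 54], [398.85185185185185, 273.05555555555554]), ([320, 300, 10, 9, 65], [324.4307692307692, 304.0153846153846])]
```

View pics/top0c.png

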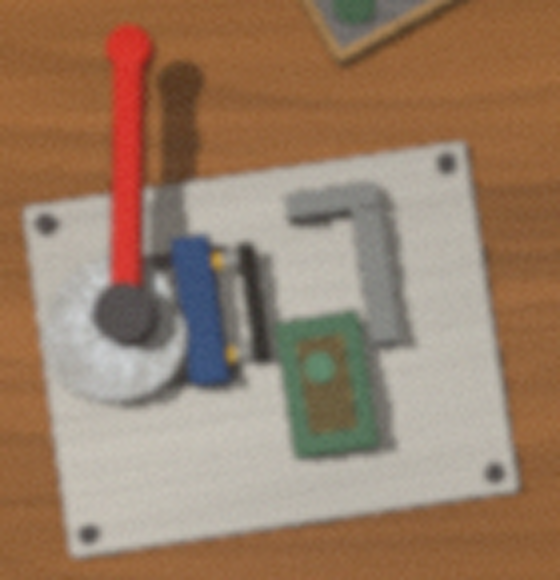

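View pics/side0c.png

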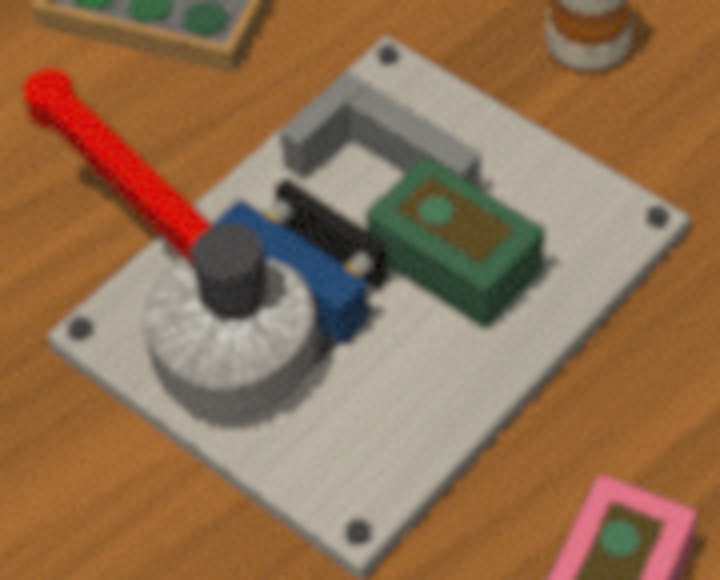

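```bash
cat > m.py <<'E'
from h import *
def quad(mask):
    c=max(cv2.findContours(mask,cv2.RETR_EXTERNAL,cv2.CHAIN_APPROX_NONE)[0],key=cv2.contourArea); return c
E
python3 - <<'E'
from m import *
t=cv2.imread("pics/top0.png")[:,:,::-1]
hsv=cv2.cvtColor(t,cv2.COLOR_RGB2HSV)
# bolts (dark spots) in crop px -> full, z=12(+)
b=np.array([[47,223],[447,163],[89,534],[494,473]])/4+[185,120]
B=np.array([ray("top",x,13)[:2] for x in b]);print("bolts",B.round(1))
c=np.array([[24,208],[466,143],[519,490],[72,556]])/4+[185-.1,120-.1]
C=np.array([ray("top",x,12)[:2] for x in c]);print("corners",C.round(1),[np.linalg.norm(C[i]-C[(i+1)%4]).round(1) for i in range(4)])
# fit: order top-left(x+65,y152.5), tr(65,-62.5), br(-105,-62.5), bl
L=np.array([[65,152.5],[65,-62.5],[-105,-62.5],[-105,152.5]])
a,bb=L-L.mean(0),C-C.mean(0)
th=np.arctan2((a[:,0]*bb[:,1]-a[:,1]*bb[:,0]).sum(),(a*bb).sum())
Rm=np.array([[np.cos(th),-np.sin(th)],[np.sin(th),np.cos(th)]]);o=C.mean(0)-Rm@L.mean(0)
print("yaw",th,"o",o,"res",(L@Rm.T+o-C).round(1).tolist())
np.savez("clamp.npz",th=th,o=o)
toC=lambda p:(Rm.T@(np.asarray(p)[:2]-o)).round(1)
# ingot top corners z=42
q=np.array([[277,322],[358,311],[380,446],[298,457]])/4+[185,120]
Q=np.array([ray("top",x,42)[:2] for x in q]);print("ingot",[toC(p) for p in Q],[np.linalg.norm(Q[i]-Q[(i+1)%4]).round(1) for i in range(4)],"ctr",toC(Q.mean(0)),Q.mean(0))
d=(Q[0]+Q[1]-Q[2]-Q[3]);print("ingot yaw",np.arctan2(d[1],d[0]))
# fence pts z=38
for nm,p,z in(("face top end",(355,225),38),("face low end",(369,346),38),("fence back low",(408,342),38),("stop near corner",(287,193),38),("stop face",(290,221),38),("lever tip",(130,44),68),("pivot hub",(125,313),80),("padTop",(240,245),38),("padbot",(257,360),38),("padface top",(252,243),38),("padfacebot",(270,358),38)):
    w=ray("top",np.array(p)/4+[185,120],z);print(nm,toC(w),w.round(1))
w=lambda x,y:(Rm@np.array([x,y])+o).round(1)
print("pivot w",w(0,105), "lev tip angle", )
tip=ray("top",(217.3,131.2),66);pv=w(0,105);v=tip[:2]-pv;print(np.hypot(*v),np.arctan2(v[1],v[0])-th+.35)
E
```

```text
bolts [[ 608.1   69.1]
 [ 632.2 -122.7]
 [ 459.7   51. ]
 [ 483.7 -140.8]]
corners [[ 616.    80.4]
 [ 642.  -131.9]
 [ 475.6 -152.2]
 [ 449.7   59.5]] [np.float64(213.9), np.float64(167.6), np.float64(213.3), np.float64(167.6)]
yaw 0.12235701502722672 o [571.1735907  -78.28435426] res [[1.1, 0.7], [1.3, -0.5], [-1.0, -0.9], [-1.4, 0.7]]
ingot [array([-11.4,  38.8]), array([-11.8,   1.2]), array([-74.8,   0.3]), array([-74.3,  38.2])] [np.float64(37.7), np.float64(63.0), np.float64(37.9), np.float64(62.9)] ctr [-43.1  19.6] [526.03370456 -64.07138306]
ingot yaw 0.13454607958372738
face top end [28.5 -3.4] [599.9 -78.1  38. ]
face low end [-28.2  -1.5] [543.3 -83.2  38. ]
fence back low [-29.  -19.6] [ 544.7 -101.3   38. ]
stop near corner [48.  25.8] [615.7 -46.9  38. ]
stop face [34.8 26.3] [602.5 -48.   38. ]
lever tip [121.1  85.8] [680.9  21.6  68. ]
pivot hub [ -1.3 103.5] [557.3  24.3  80. ]
padTop [27.1 50.8] [591.9 -24.5  38. ]
padbot [-27.1  50.6] [538.1 -31.3  38. ]
padface top [27.2 45.2] [592.7 -30.1  38. ]
padfacebot [-27.   44.6] [538.9 -37.3  38. ]
pivot w [558.4  25.9] lev tip angle
122.64357346977174 0.197895278443531
```

```bash
cat >> h.py <<'E'
def tool():
    s=robot.sense();q=s["ee_rot"];return s["tool_pos"],R.from_quat([q[1],q[2],q[3],q[0]]).as_matrix()
d_=np.load("clamp.npz");TH=float(d_["th"]);O=d_["o"]
def rz(a): return np.array([[np.cos(a),-np.sin(a)],[np.sin(a),np.cos(a)]])
def w(x,y): return rz(TH)@np.array([x,y])+O
def toC(p): return rz(TH).T@(np.asarray(p)[:2]-O)
def shift(target):
    p,M=tool(); return (M.T@(np.asarray(target)-p)/10).round(2)
E
python3 - <<'E'
from h import *
p,M=tool();print(M.round(3)); yy=M[:,1]; print("tool y yaw",np.arctan2(yy[1],yy[0]),"TH",TH)
print(w(-43.1,19.6),w(-100,19.6))
x,y=w(-105,19.6)
print(shift([x,y,253]),shift([x,y,160]),shift([x,y,42]))
E
```

```text
[[-0.     0.329 -0.944]
 [ 0.001 -0.944 -0.329]
 [-1.    -0.001  0.   ]]
tool y yaw -1.2359957105157329 TH 0.12235701502722672
[526.00360061 -64.09132795] [469.52900124 -71.03608319]
[ 1.000e-02 -4.044e+01 -4.152e+01] [  9.31 -40.43 -41.52] [ 21.11 -40.41 -41.53]
```

>>> {"fn": "step_arm", "kwargs": {"targets": "0 -2 -2 0.01;0 -5 -5 0.03;0 -8 -8 0.05;0 -11 -11 0.07;0 -14 -14 0.09;0 -17 -17 0.11;0 -20 -20 0.13;0 -23 -23 0.15;0 -26 -26 0.17;0 -29 -29 0.18;0 -32 -32 0.19;0 -35 -35 0.20;0 -38 -38.5 0.21;0 -40 -41 0.21;0 -40.4 -41.5 0.21;0 -40.4 -41.5 0.21;0 -40.4 -41.5 0.21", "grip": 1}}

```text
clock: 1.8
tool_pos: [464.0, -73.6, 253.0]
ee_rot: [-0.044, -0.705, -0.044, 0.706]
wrist_force: [-0.2, -0.3, -0.6]
width: 0.1
```

Run:
```python
from h import *
p,M=tool();print(M.round(3),p,toC(p),robot.sense()["clock"],robot.sense()["width"],robot.sense()["joints"].round(2))
x,y=w(-100,19.6);print(shift([x,y,42]))
i=robot.capture("side");cv2.imwrite("pics/s1.png",i[:,:,::-1])
```

```text
[[-0.001  0.123 -0.992]
 [-0.    -0.992 -0.123]
 [-1.     0.     0.001]] [464.04994257 -73.58040058 253.02166985] [-105.74863453   17.74343438] 1.8 0.06934656421136141 [ 0.65  0.02 -0.59  1.83  0.01  1.3  -1.39]
[21.1  -0.19 -0.59]
```

View pics/s1.png

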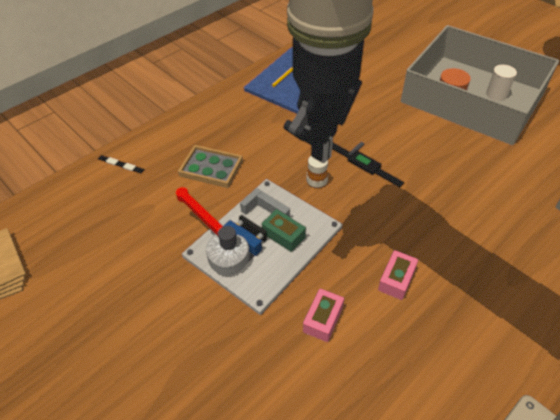

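>>> {"fn": "step_arm", "kwargs": {"targets": "2 0 0 0;5 0 0 0;9 -0.1 0 0;13 -0.2 -0.3 0;17 -0.2 -0.3 0;19 -0.2 -0.3 0;20.5 -0.2 -0.3 0;21 -0.2 -0.3 0;21 -0.2 -0.3 0;21 -0.2 -0.3 0"}}

```text
clock: 2.85
tool_pos: [467.7, -70.6, 44.1]
ee_rot: [0.044, 0.706, 0.044, -0.705]
wrist_force: [-0.0, 0.0, 0.4]
width: -0.1
```

Run:
```python
from h import *
s=robot.sense();print(toC(s["tool_pos"]),s["tool_pos"],s["wrist_force"])
i=robot.capture("side");crop("side",i,170,130,200,150,4,"pics/s2.png")
i=robot.capture("top");crop("top",i,185,120,140,145,4,"pics/t2.png")
```

```text
[-101.74721754   20.23701277] [467.71709775 -70.61708419  44.10874878] [-0.02237503  0.00172506  0.3750144 ]
```

View pics/s2.png

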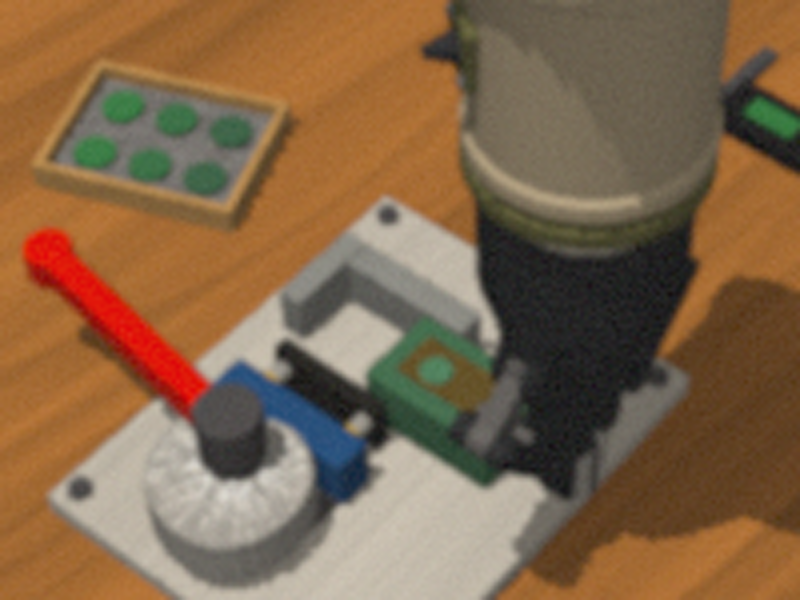

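View pics/t2.png

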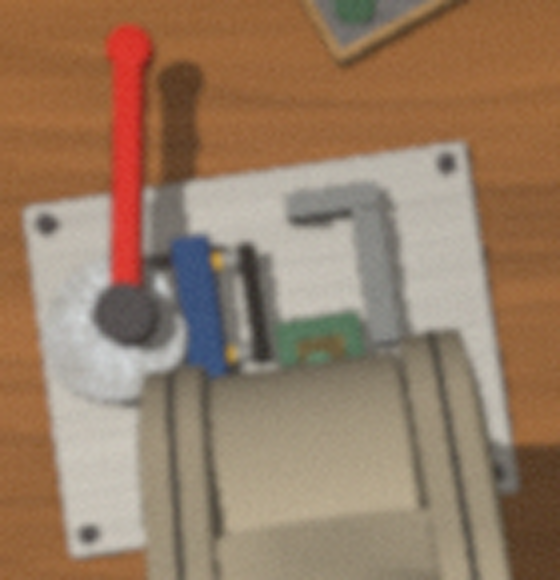

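>>> {"fn": "step_arm", "kwargs": {"targets": "0 0 -0.5 0;0 0 -1 0;0 0 -1.4 0;0 0 -1.8 0;0 0 -2.2 0;0 0 -2.6 0;0 0 -3 0;0 0 -3.4 0;0 0 -3.8 0;0 0 -4.2 0;0 0 -4.6 0;0 0 -5 0;0 0 -5.3 0;0 0 -5.5 0;0 0 -5.7 0;0 0 -5.8 0;0 0 -5.8 0"}}

```text
clock: 4.65
tool_pos: [525.1, -62.8, 43.4]
ee_rot: [0.044, 0.706, 0.044, -0.706]
wrist_force: [-0.2, -1.3, -0.2]
width: 0.1
```

```bash
cat > look.py <<'E'
import sys
from h import *
s=robot.sense();print(toC(s["tool_pos"]).round(1),s["tool_pos"].round(1),s["wrist_force"].round(1),s["clock"])
k=sys.argv[1]
i=robot.capture("side");crop("side",i,170,150,180,145,4,f"pics/s{k}.png");cv2.imwrite(f"pics/sf{k}.png",i[:,:,::-1])
i=robot.capture("top");crop("top",i,185,120,140,145,4,f"pics/t{k}.png");cv2.imwrite(f"pics/tf{k}.png",i[:,:,::-1])
E
python3 look.py 3
```

```text
[-43.8  21. ] [525.1 -62.8  43.4] [-0.2 -1.3 -0.2] 4.65
```

View pics/s3.png

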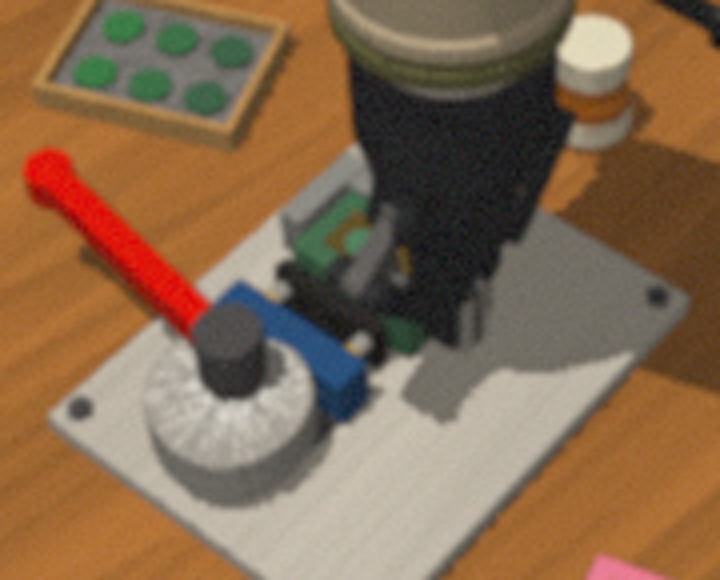

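View pics/t3.png

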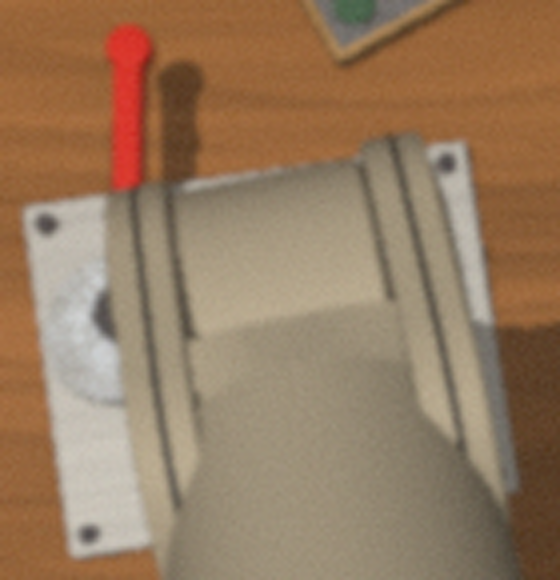

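>>> {"fn": "step_arm", "kwargs": {"targets": "0 0 -0.1 0;0 0 -0.2 0;0 0 -0.3 0;0 0 -0.4 0;0 0 -0.4 0;0 0 -0.4 0"}}

```text
clock: 5.35
tool_pos: [529.0, -62.3, 43.3]
ee_rot: [0.044, 0.706, 0.044, -0.706]
wrist_force: [-1.4, -0.6, 1.0]
width: -0.3
```

>>> {"fn": "step_arm", "kwargs": {"targets": "0 0 -0.05 0;0 0 -0.1 0;0 0 -0.15 0;0 0 -0.2 0;0 0 -0.2 0"}}

```text
clock: 5.85
tool_pos: [531.0, -62.0, 43.3]
ee_rot: [0.044, 0.706, 0.044, -0.706]
wrist_force: [-2.5, -0.3, 1.0]
width: 0.0
```

```bash
python3 look.py 4; for i in 1 2 3; do python3 -c "
from plant import robot;print(robot.sense()['wrist_force'])"; done
```

```text
[-37.9  21. ] [531.  -62.   43.3] [-2.5 -0.3  1. ] 5.85
[-1.7888792  -0.27307256  1.27264831]
[-1.7888792  -0.27307256  1.27264831]
[-1.7888792  -0.27307256  1.27264831]
```

View pics/s4.png

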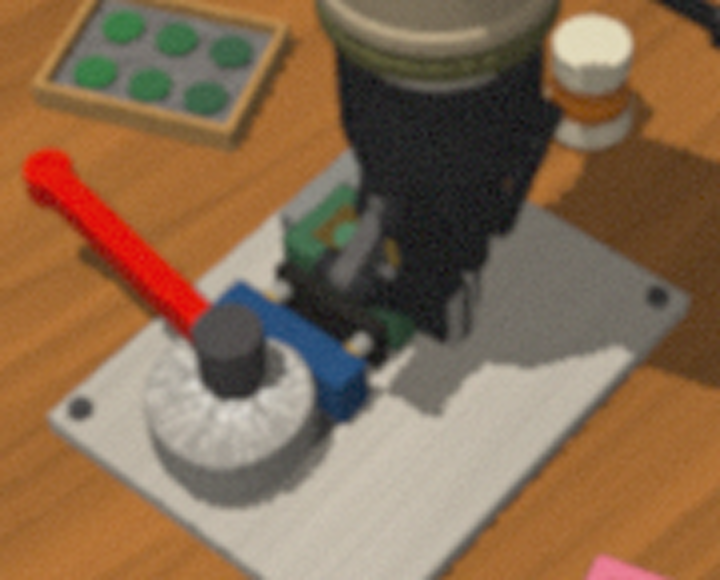

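>>> {"fn": "step_arm", "kwargs": {"targets": "0 0 -0.05 0;0 0 -0.1 0;0 0 -0.15 0;0 0 -0.2 0;0 0 -0.2 0"}}

```text
clock: 6.45
tool_pos: [531.8, -61.9, 43.1]
ee_rot: [-0.044, -0.705, -0.044, 0.707]
wrist_force: [-7.2, -0.6, 5.8]
width: -0.2
```

>>> {"fn": "step_arm", "kwargs": {"targets": "0 0 0.3 0;0 0 1 0;0 0 2.5 0;0 0 4 0;-3 0 5 0;-7 0 6 0;-11 0 8 0;-14 0 11 0;-15 0 14 0;-15 0 15 0;-15 0 15 0"}}

```text
clock: 7.55
tool_pos: [383.2, -81.0, 193.3]
ee_rot: [0.044, 0.706, 0.043, -0.705]
wrist_force: [0.6, 0.5, -0.7]
width: 0.2
```

```bash
python3 look.py 5
```

```text
[-186.9   20.2] [383.2 -81.  193.3] [ 0.6  0.5 -0.7] 7.55
```

View pics/s5.png

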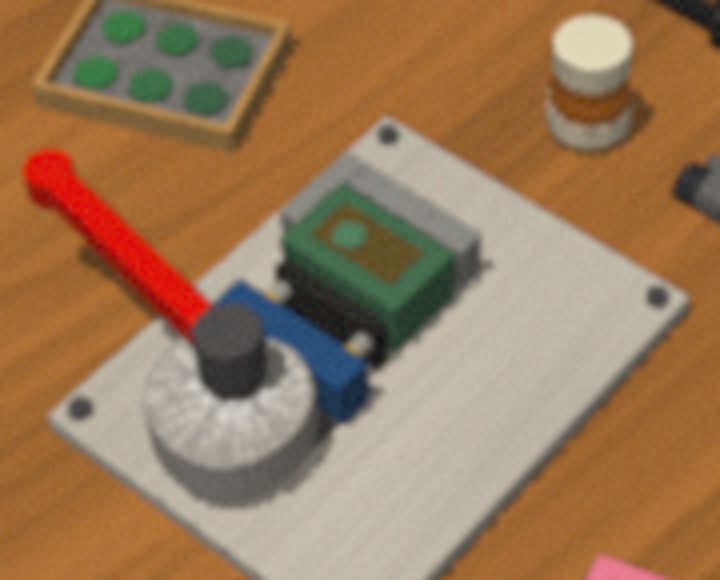

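View pics/t5.png

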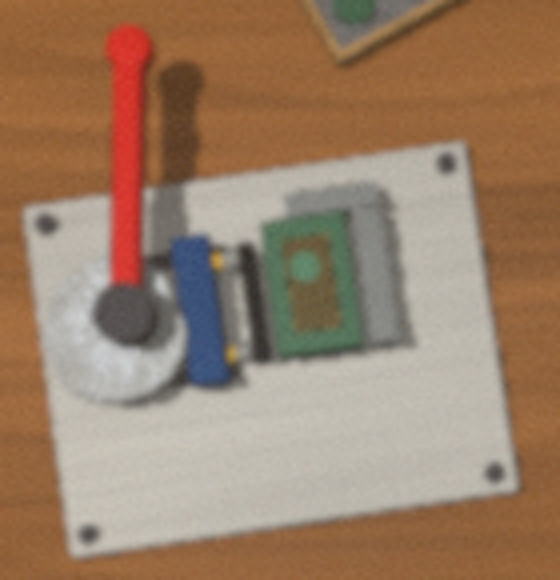

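Both views show the ingot square against the end stop. In the top crop its upper edge is at y≈212, touching the stop. A small gap to the pad remains, and the lever hasn't moved. Next I'll plan the lever push.

```bash
cat > lev.py <<'E'
from h import *
def P(phi,d,r=100):
    a=phi-.35;u=np.array([np.cos(a),np.sin(a)]);n=np.array([-u[1],u[0]]);return w(*(np.array([0,105])+r*u-d*n))
def spin_to(phi):
    p,M=tool();zz=-M[:,2];cur=np.arctan2(zz[1],zz[0]);return -(phi-.35+TH-cur)
def lever(n,img):
    i=img.astype(int);m=((i[...,0]>150)&(i[...,1]<70)&(i[...,2]<70)).astype(np.uint8)
    ys,xs=np.nonzero(m)
    # direction through the pivot via far tip centroid
    pp=w(0,105)
    pts=np.array([ray(n,(x,y),66)[:2] for x,y in zip(xs,ys)])-pp
    r=np.hypot(*pts.T);s=pts[(r>50)&(r<118)];v=s.mean(0);return np.arctan2(v[1],v[0])-TH+.35
E
python3 - <<'E'
from lev import *
x,y=P(.198,35);print(shift([x,y,193]),shift([x,y,75]),spin_to(.198))
for k in(0,5):
  for n,f in(("top","top0" if k==0 else "tf5"),("side","side0" if k==0 else "sf5")):
    print(n,lever(n,cv2.imread(f"pics/{f}.png")[:,:,::-1]))
E
```

```text
[ -0.    -3.39 -27.93] [ 11.8   -3.39 -27.92] 0.1545169141724291
top 0.2139156200687929
side 0.20462789964971617
top 0.21278732075360857
side 0.21260029827872146
```

>>> {"fn": "step_arm", "kwargs": {"targets": "0 -0.2 -2 0;0 -0.6 -5 0.02;0 -1 -9 0.05;0 -1.5 -13 0.08;0 -2 -17 0.1;0 -2.5 -21 0.12;0 -3 -25 0.15;0 -3.4 -27.5 0.15;0 -3.4 -27.9 0.15;3 -3.4 -27.9 0.15;6 -3.4 -27.9 0.15;9 -3.4 -27.9 0.15;11 -3.4 -27.9 0.15;11.8 -3.4 -27.9 0.15;11.8 -3.4 -27.9 0.15;11.8 -3.4 -27.9 0.15"}}

```text
clock: 9.25
tool_pos: [657.2, -11.8, 76.1]
ee_rot: [-0.009, 0.707, -0.009, -0.707]
wrist_force: [-0.2, -0.9, 0.7]
width: -0.3
```

```bash
python3 look.py 6
python3 - <<'E'
from lev import *
p,M=tool();print(np.linalg.norm(p[:2]-P(.21,35)),spin_to(.21))
print(robot.sense()["joints"].round(2))
E
```

```text
[93.5 55.5] [657.2 -11.8  76.1] [-0.2 -0.9  0.7] 9.25
1.122212412413424 -0.007652891191868478
[ 0.38  0.62 -0.59  1.53  0.37  1.11 -1.89]
```

View pics/s6.png

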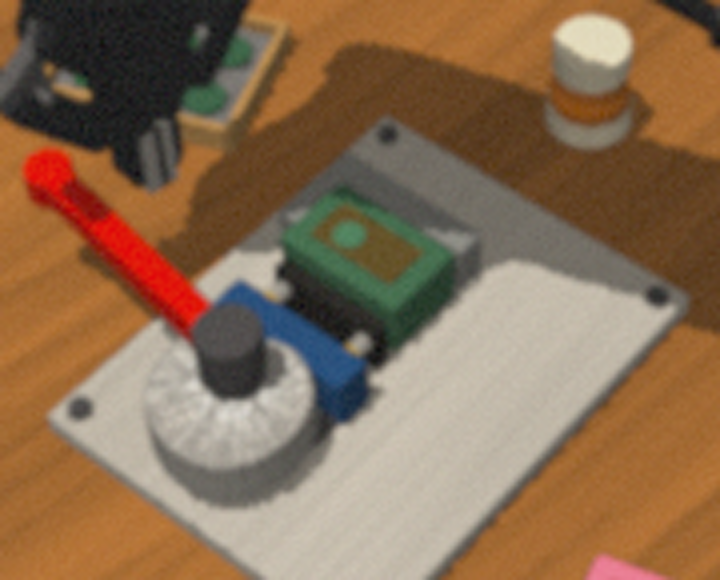

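View pics/t6.png

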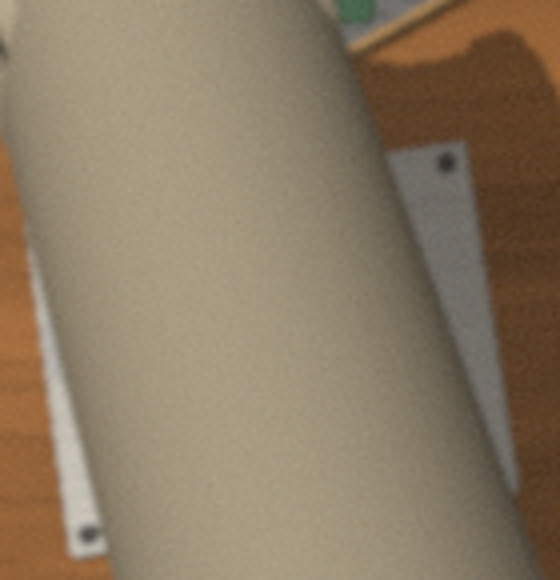

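```bash
cat > path.py <<'E'
import sys
from lev import *
p,M=tool()
def row(phi,d):
    x,y=P(phi,d);return np.r_[shift([x,y,75]),round(spin_to(phi),3)]
E
python3 - <<'E'
from path import *
for d in (28,20): print(row(.21,d))
for f in np.arange(.28,1.15,.06): print(round(f,2),row(f,20))
E
```

```text
[ 0.17  -0.81  -0.02  -0.008]
[ 0.17  -1.61  -0.02  -0.008]
0.28 [ 0.17  -2.31  -0.13  -0.078]
0.34 [ 0.17  -2.92  -0.18  -0.138]
0.4 [ 0.17  -3.53  -0.2   -0.198]
0.46 [ 0.17  -4.15  -0.18  -0.258]
0.52 [ 0.17  -4.76  -0.13  -0.318]
0.58 [ 0.17  -5.36  -0.04  -0.378]
0.64 [ 0.17  -5.96   0.09  -0.438]
0.7 [ 0.17  -6.55   0.26  -0.498]
0.76 [ 0.17  -7.13   0.45  -0.558]
0.82 [ 0.17  -7.69   0.69  -0.618]
0.88 [ 0.17  -8.24   0.95  -0.678]
0.94 [ 0.16  -8.78   1.25  -0.738]
1.0 [ 0.16  -9.29   1.58  -0.798]
1.06 [ 0.16  -9.79   1.94  -0.858]
1.12 [  0.16  -10.26    2.33   -0.918]
```

First move to contact, then part of the arc.

>>> {"fn": "step_arm", "kwargs": {"targets": "0.1 -0.4 0 0;0.1 -0.8 0 0;0.1 -1.2 0 0;0.1 -1.6 0 -0.01;0.1 -2 -0.1 -0.04;0.1 -2.3 -0.1 -0.08;0.1 -2.9 -0.2 -0.14;0.1 -3.5 -0.2 -0.2;0.1 -4.1 -0.2 -0.26;0.1 -4.8 -0.1 -0.32;0.1 -4.8 -0.1 -0.32;0.1 -4.8 -0.1 -0.32"}}

```text
clock: 10.55
tool_pos: [658.7, 36.3, 74.2]
ee_rot: [-0.103, -0.699, -0.104, 0.7]
wrist_force: [0.2, 0.0, -0.6]
width: 0.0
```

```bash
python3 look.py 7
python3 - <<'E'
from lev import *
print(lever("side",cv2.imread("pics/sf7.png")[:,:,::-1]))
E
```

```text
[100.8 103.1] [658.7  36.3  74.2] [ 0.2  0.  -0.6] 10.55
0.5772943267687842
```

View pics/s7.png

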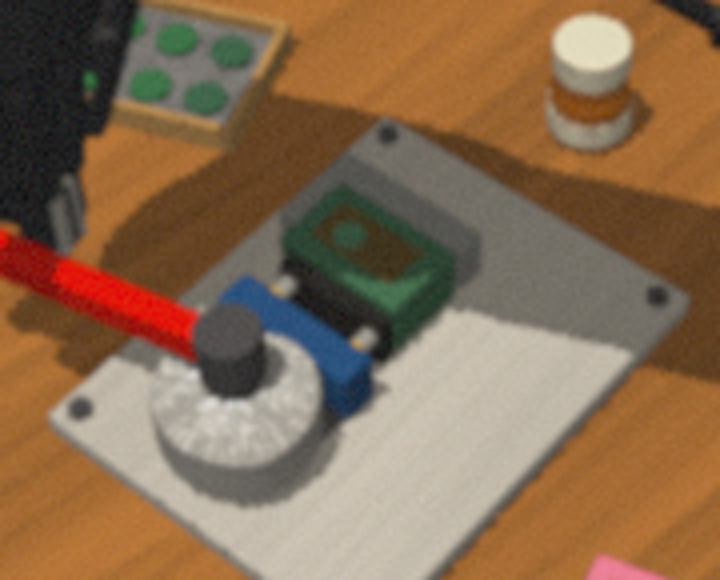

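Run:
```python
from path import *
for f in np.arange(.52,1.3,.06): print(round(f,2),row(f,20))
```

```text
0.52 [-0.08   0.08  -0.1    0.002]
0.58 [-0.08  -0.53  -0.21  -0.058]
0.64 [-0.08  -1.13  -0.27  -0.118]
0.7 [-0.08  -1.74  -0.3   -0.178]
0.76 [-0.08  -2.36  -0.3   -0.238]
0.82 [-0.08  -2.97  -0.25  -0.298]
0.88 [-0.08  -3.57  -0.17  -0.358]
0.94 [-0.08  -4.17  -0.06  -0.418]
1.0 [-0.08  -4.77   0.09  -0.478]
1.06 [-0.08  -5.35   0.28  -0.538]
1.12 [-0.08  -5.92   0.5   -0.598]
1.18 [-0.08  -6.47   0.76  -0.658]
1.24 [-0.08  -7.01   1.05  -0.718]
1.3 [-0.08  -7.54   1.37  -0.778]
```

>>> {"fn": "step_arm", "kwargs": {"targets": "0 -0.3 -0.1 -0.03;0 -0.5 -0.2 -0.06;0 -1.1 -0.3 -0.12;0 -1.7 -0.3 -0.18;0 -2.4 -0.3 -0.24;0 -3 -0.2 -0.3;0 -3.6 -0.2 -0.36;0 -4.2 -0.1 -0.42;0 -4.2 -0.1 -0.42;0 -4.2 -0.1 -0.42"}}

```text
clock: 11.65
tool_pos: [647.6, 76.9, 74.4]
ee_rot: [0.247, 0.663, 0.247, -0.662]
wrist_force: [-1.1, -0.5, 1.0]
width: -0.2
```

```bash
python3 look.py 8
python3 - <<'E'
from lev import *
print(lever("side",cv2.imread("pics/sf8.png")[:,:,::-1]))
E
```

```text
[ 94.8 144.7] [647.6  76.9  74.4] [-1.1 -0.5  1. ] 11.65
0.9833087730473512
```

View pics/s8.png

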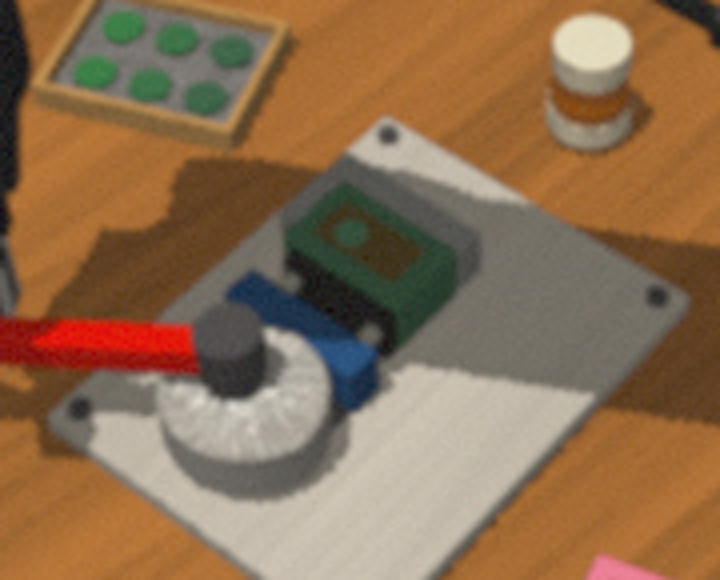

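View pics/sf8.png

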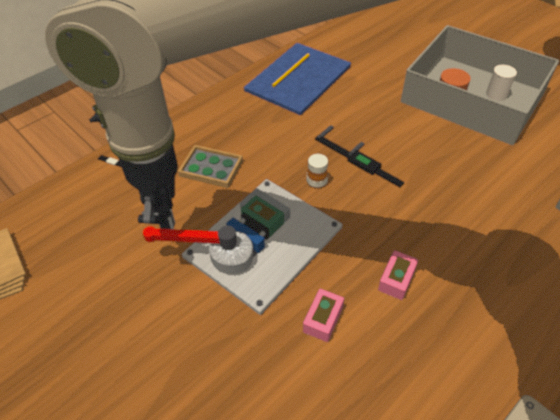

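Run:
```python
import cv2,numpy as np
o=[]
for k in(5,7,8):
    i=cv2.imread(f"pics/sf{k}.png")[205:255,215:295]
    i=cv2.resize(i,None,fx=5,fy=5,interpolation=cv2.INTER_CUBIC)
    i=np.clip(255*(i/255.)**.6,0,255).astype(np.uint8); o.append(i)
o.append(np.zeros_like(o[0]))
cv2.imwrite("pics/cmp8.png",np.vstack([np.hstack(o[:2]),np.hstack(o[2:])]))
```

```text
(no output)
```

View pics/cmp8.png

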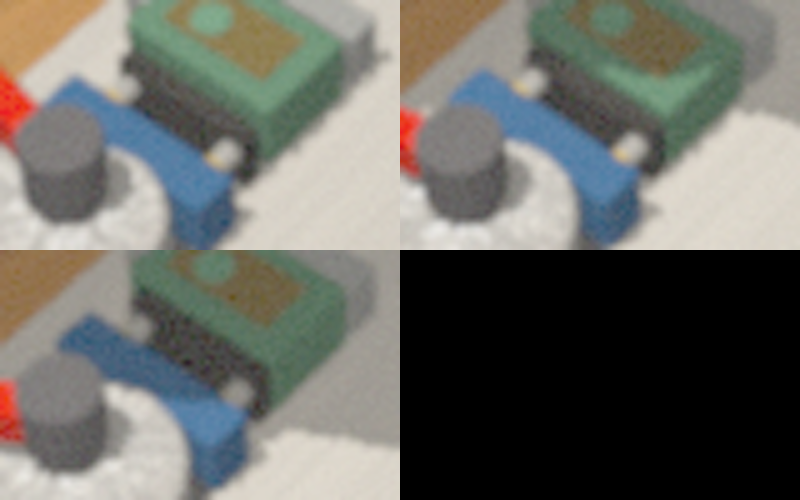

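Run:
```python
from path import *
for f in np.arange(.94,1.7,.05): print(round(f,2),row(f,20))
n="side"
for k in (5,7,8):
    i=cv2.imread(f"pics/sf{k}.png")[:,:,::-1].astype(int)
    m=((i[...,1]>i[...,0]+8)&(i[...,1]>i[...,2]+3)).astype(np.uint8);m[:200]=0;m[260:]=0;m[:,:230]=0;m[:,300:]=0
    m=cv2.morphologyEx(m,cv2.MORPH_CLOSE,np.ones((7,7),np.uint8))
    c=max(cv2.findContours(m,0,1)[0],key=cv2.contourArea);M=cv2.moments(c)
    uv=np.array([M["m10"],M["m01"]])/M["m00"];print(k,uv,M["m00"],toC(ray(n,uv,30)))
```

```text
0.94 [-0.06   0.01   0.08   0.002]
0.99 [-0.06  -0.5   -0.01  -0.048]
1.04 [-0.06  -1.    -0.07  -0.098]
1.09 [-0.06  -1.51  -0.11  -0.148]
1.14 [-0.06  -2.02  -0.12  -0.198]
1.19 [-0.06  -2.53  -0.11  -0.248]
1.24 [-0.06  -3.04  -0.07  -0.298]
1.29 [-0.06  -3.54  -0.01  -0.348]
1.34 [-0.06  -4.05   0.08  -0.398]
1.39 [-0.06  -4.54   0.2   -0.448]
1.44 [-0.06  -5.03   0.34  -0.498]
1.49 [-0.06  -5.52   0.5   -0.548]
1.54 [-0.06  -5.99   0.69  -0.598]
1.59 [-0.06  -6.45   0.9   -0.648]
1.64 [-0.06  -6.91   1.13  -0.698]
1.69 [-0.06  -7.35   1.39  -0.748]
5 [262.95731707 215.04194383] 902.0 [ 3.41369555 18.55546557]
7 [263.4124498  214.73795181] 830.0 [ 3.24401604 17.57510974]
8 [264.22263837 214.01040366] 801.0 [ 3.20530696 15.5187752 ]
```

>>> {"fn": "step_arm", "kwargs": {"targets": "0 -0.3 0 -0.02;0 -0.6 0 -0.05;0 -1 -0.1 -0.1;0 -1.5 -0.1 -0.15;0 -1.5 -0.1 -0.15;0 -1.5 -0.1 -0.15"}}

```text
clock: 12.35
tool_pos: [638.1, 88.6, 74.3]
ee_rot: [-0.296, -0.642, -0.296, 0.642]
wrist_force: [0.3, -0.1, -0.0]
width: 0.3
```

```bash
python3 look.py 9
cat > chk.py <<'E'
import sys
from path import *
ks=sys.argv[1:]
n="side";o=[]
for k in ks:
    im=cv2.imread(f"pics/sf{k}.png");i=im[:,:,::-1].astype(int)
    m=((i[...,1]>i[...,0]+8)&(i[...,1]>i[...,2]+3)).astype(np.uint8);m[:200]=0;m[260:]=0;m[:,:230]=0;m[:,300:]=0
    m=cv2.morphologyEx(m,cv2.MORPH_CLOSE,np.ones((7,7),np.uint8))
    c=max(cv2.findContours(m,0,1)[0],key=cv2.contourArea);M=cv2.moments(c)
    uv=np.array([M["m10"],M["m01"]])/M["m00"];print(k,uv.round(1),M["m00"],toC(ray(n,uv,30)).round(1),"lever",round(lever(n,im[:,:,::-1]),3))
    b=cv2.resize(im[205:255,215:295],None,fx=5,fy=5,interpolation=cv2.INTER_CUBIC)
    o.append(np.clip(255*(b/255.)**.6,0,255).astype(np.uint8))
while len(o)<4:o.append(np.zeros_like(o[0]))
cv2.imwrite(f"pics/cmp{ks[-1]}.png",np.vstack([np.hstack(o[:2]),np.hstack(o[2:])]))
E
python3 chk.py 5 7 8 9
```

```text
[ 86.8 157.5] [638.1  88.6  74.3] [ 0.3 -0.1 -0. ] 12.35
5 [263. 215.] 902.0 [ 3.4 18.6] lever 0.213
7 [263.4 214.7] 830.0 [ 3.2 17.6] lever 0.577
8 [264.2 214. ] 801.0 [ 3.2 15.5] lever 0.983
9 [265.  213.7] 797.0 [ 2.7 14.2] lever 1.128
```

View pics/cmp9.png

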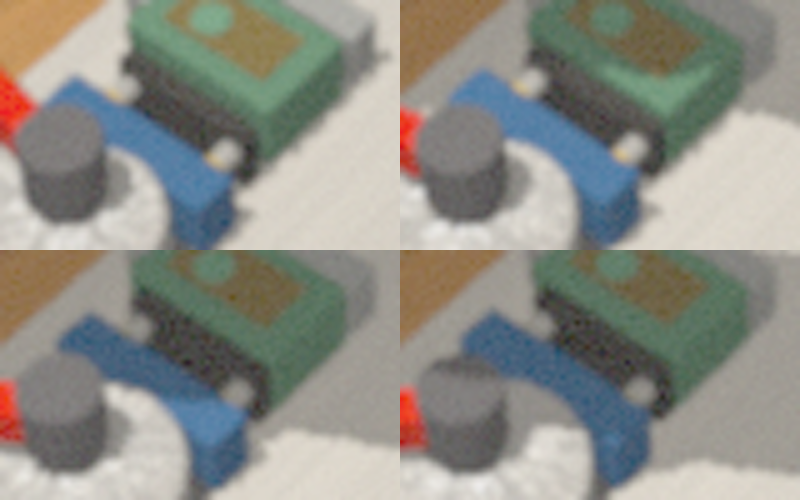

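>>> {"fn": "step_arm", "kwargs": {"targets": "0 -0.2 0 -0.02;0 -0.5 0 -0.05;0 -0.8 0 -0.08;0 -1 -0.1 -0.1;0 -1 -0.1 -0.1;0 -1 -0.1 -0.1"}}

```text
clock: 13.05
tool_pos: [631.2, 95.6, 74.3]
ee_rot: [-0.328, -0.626, -0.328, 0.627]
wrist_force: [0.9, -1.5, 1.0]
width: -0.1
```

```bash
python3 look.py 10; python3 chk.py 7 8 9 10;python3 - <<'E'
import cv2,numpy as np
for k in(5,7,8,9,10):
    i=cv2.imread(f"pics/sf{k}.png")[:,:,::-1].astype(float)[205:255,215:295]
    s=i.sum(2);m=(i[...,0]-i[...,2])/s   # yellowness among bright-ish px near pins
    b=((i[...,2]-i[...,0])/s>.15);ys,xs=np.nonzero(b)
    print(k,"blue",b.sum(),xs.mean().round(2)+215,ys.mean().round(2)+205)
E
```

```text
[ 80.8 165.3] [631.2  95.6  74.3] [ 0.9 -1.5  1. ] 13.05
7 [263.4 214.7] 830.0 [ 3.2 17.6] lever 0.577
8 [264.2 214. ] 801.0 [ 3.2 15.5] lever 0.983
9 [265.  213.7] 797.0 [ 2.7 14.2] lever 1.128
10 [265.  213.9] 818.0 [ 2.3 14.6] lever 1.227
5 blue 380 247.28 237.41
7 blue 406 247.13 235.15
8 blue 398 248.69 233.81
9 blue 410 248.42000000000002 233.02
10 blue 421 248.81 232.8
```

View pics/cmp10.png

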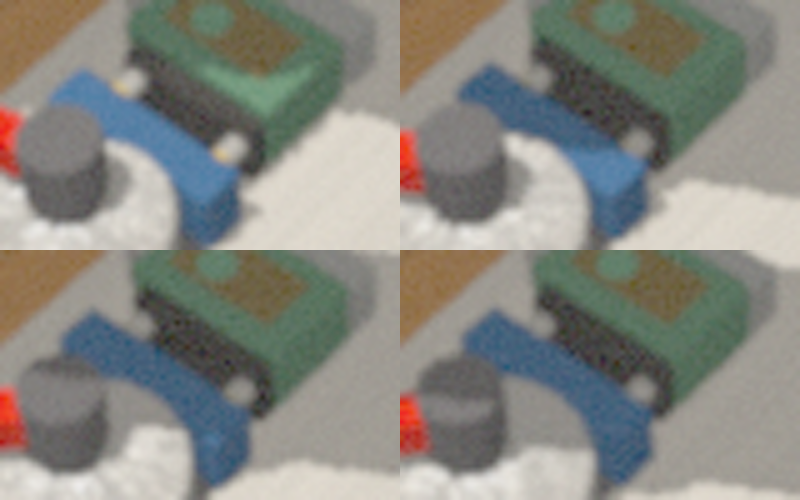

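Run:
```python
from path import *
a=np.mean([robot.capture("side").astype(float) for _ in range(10)],0)
np.save("pics/avg10.npy",a)
b=cv2.resize(a[205:255,215:295][:,:,::-1].astype(np.float32),None,fx=10,fy=10,interpolation=cv2.INTER_CUBIC)
cv2.imwrite("pics/avg10.png",np.clip(255*(np.clip(b,0,255)/255.)**.5,0,255).astype(np.uint8))
print(robot.sense()["clock"])
```

```text
13.65
```

View pics/avg10.png

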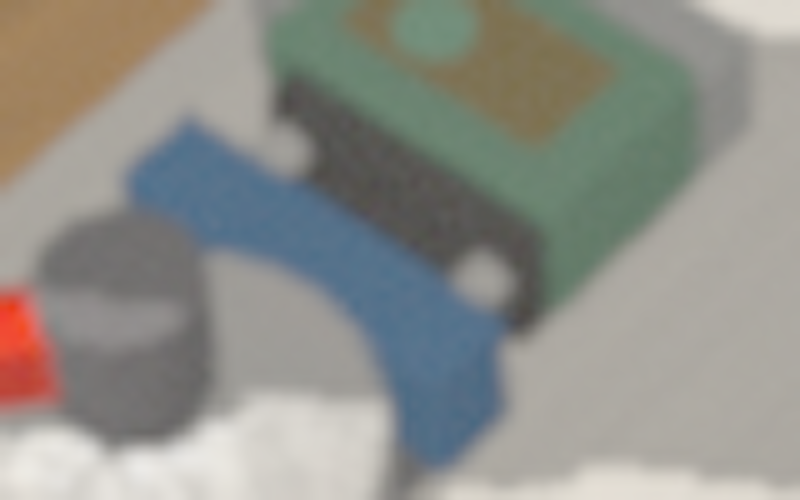

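Run:
```python
from path import *
print(shift([383,-81,193]),shift([400,60,230]),robot.sense()["joints"].round(2))
```

```text
[-11.87 -10.35  28.68] [-15.57 -16.99  16.12] [ 0.36  0.66 -0.8   1.57  0.51  1.13 -1.16]
```

>>> {"fn": "step_arm", "kwargs": {"targets": "0 0.5 0 0;0 1.5 0 0;-3 2 0 0;-7 2 0 0;-11 1 2 0;-12 -1 6 0;-12 -3 10 0;-12 -5 14 0;-12 -7 18 0;-12 -8.5 22 0;-12 -9.5 25 0;-12 -10.3 28 0;-12 -10.3 28.7 0;-12 -10.3 28.7 0"}}

```text
clock: 15.05
tool_pos: [383.6, -82.6, 194.9]
ee_rot: [0.328, 0.627, 0.327, -0.627]
wrist_force: [1.0, -0.1, -0.5]
width: 0.2
```

```bash
cat > avg.py <<'E'
import sys
from path import *
k=sys.argv[1]
for n,(x,y,ww,h) in(("side",(215,205,80,50)),("top",(205,165,90,65))):
    a=np.mean([robot.capture(n).astype(float) for _ in range(6)],0)
    cv2.imwrite(f"pics/{n}avg{k}.png",a[:,:,::-1].round().astype(np.uint8))
    b=cv2.resize(a[y:y+h,x:x+ww][:,:,::-1].astype(np.float32),None,fx=8,fy=8,interpolation=cv2.INTER_CUBIC)
    cv2.imwrite(f"pics/{n}z{k}.png",np.clip(255*(np.clip(b,0,255)/255.)**.7,0,255).astype(np.uint8))
    print(n,lever(n,a))
s=robot.sense();print(s["clock"],s["tool_pos"])
E
python3 avg.py 11
```

```text
side 1.2146655060276101
top 1.2187972938745544
15.65 [383.4375831  -81.4542143  194.26758008]
```

View pics/sidez11.png

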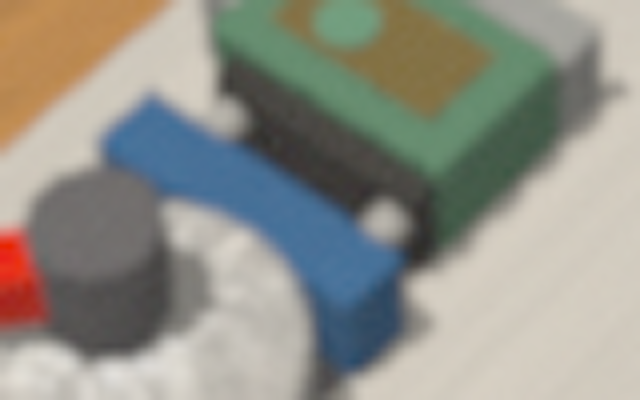

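View pics/topz11.png

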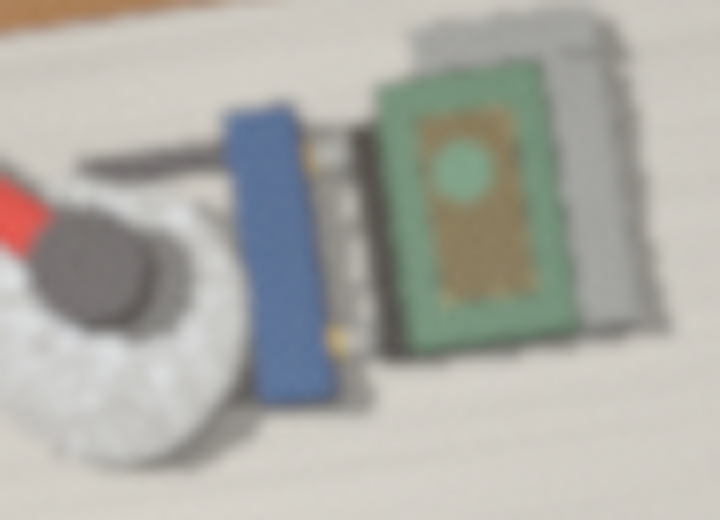

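```bash
cat > prof.py <<'E'
import sys
from path import *
from scipy.ndimage import map_coordinates
def prof(f,z,x0,x1,ys):
    im=cv2.imread(f)[:,:,::-1].astype(float);out=[]
    for y in ys:
        uv=np.array([proj("top",[*w(x,y),z]) for x in np.arange(x0,x1,1.)])
        out.append([map_coordinates(im[...,c],[uv[:,1],uv[:,0]],order=1).mean() for c in range(3)])
    return np.array(out)
def edge(v,ys,lo,hi,rising):
    # subpixel half-level crossing between ranges
    m=(ys>=lo)&(ys<=hi);vv,yy=v[m],ys[m];h=(vv.max()+vv.min())/2
    for i in range(len(vv)-1):
        if (vv[i]-h)*(vv[i+1]-h)<=0 and ((vv[i+1]>vv[i])==rising):
            return yy[i]+(h-vv[i])/(vv[i+1]-vv[i])*(yy[i+1]-yy[i])
ys=np.arange(-30,90,.5)
if __name__=="__main__":
  for f in sys.argv[1:]:
    p=prof(f,42,-20,24,ys);g=p[:,1]-p[:,0]
    m=g>8; yy=ys[m];print(f,"ingot z42 y",yy.min(),yy.max())
    p40=prof(f,40,-20,20,ys);b=p40[:,2]-p40[:,0];h=b.max()/2;m=b>h;print(" jaw z40 y",ys[m].min(),ys[m].max())
    for nm,xc in(("pin+",20),("pin-",-20)):
        q=prof(f,27,xc-3,xc+3,np.arange(30,66,1.));yel=(q[:,0]-q[:,2]);print(nm,"R-B:",yel.round(0).astype(int).tolist())
E
python3 prof.py pics/top0.png pics/tf5.png pics/topavg11.png
```

```text
Traceback (most recent call last):
  File "prof.py", line 19, in <module>
    p=prof(f,42,-20,24,ys);g=p[:,1]-p[:,0]
  File "prof.py", line 7, in prof
    uv=np.array([proj("top",[*w(x,y),z]) for x in np.arange(x0,x1,1.)])
                 ~~~~^^^^^^^^^^^^^^^^^^^
  File "h.py", line 9, in proj
    K,o,M=cam(n); c=K@(M.T@(np.asarray(p)-o)); return c[:2]/c[2]
          ~~~^^^
  File "h.py", line 5, in cam
    c=robot.calibration(n); q=c["orientation"]; return c["K"],c["origin"],R.from_quat([q[1],q[2],q[3],q[0]]).as_matrix()
ValueError: time passes only in moves, steps and waits
```

```bash
sed -i 's/^def cam(n):/from functools import lru_cache\n@lru_cache\ndef cam(n):/' h.py; python3 prof.py pics/top0.png pics/tf5.png pics/topavg11.png; python3 -c "
from plant import robot;print(robot.sense()['clock'])"
```

```text
pics/top0.png ingot z42 y 66.5 82.0
 jaw z40 y 66.5 81.5
pin+ R-B: [15, 15, 15, 15, 14, 14, 14, 13, 13, 11, 11, 11, 11, 10, 9, 9, 8, 8, 10, 11, 10, 10, 10, 9, 8, 8, 9, 11, 13, 17, 22, 32, 41, 48, 50, 35]
pin- R-B: [27, 23, 18, 11, 4, 0, -3, -4, -5, -5, -3, 1, 3, 5, 7, 8, 8, 7, 7, 7, 8, 8, 7, 6, 7, 8, 9, 10, 12, 19, 31, 48, 66, 74, 77, 54]
pics/tf5.png ingot z42 y 1.5 81.5
 jaw z40 y 66.5 81.5
pin+ R-B: [24, 23, 20, 13, 6, -1, -4, -4, -3, -3, -1, 2, 5, 7, 9, 10, 9, 8, 8, 9, 8, 8, 9, 9, 8, 9, 10, 10, 11, 15, 21, 31, 42, 48, 51, 37]
pin- R-B: [-4, -4, -5, -5, -5, -5, -6, -6, -5, -3, -1, 2, 4, 7, 8, 9, 8, 7, 7, 7, 6, 6, 7, 8, 9, 8, 7, 9, 13, 20, 31, 47, 66, 75, 77, 55]
pics/topavg11.png ingot z42 y -2.0 73.0
 jaw z40 y 57.5 72.5
pin+ R-B: [14, 6, 0, -3, -4, -5, -4, -2, 0, 3, 6, 8, 9, 9, 9, 9, 8, 8, 8, 9, 10, 11, 14, 17, 20, 18, 11, -5, -26, -42, -54, -58, -60, -60, -60, -60]
pin- R-B: [-5, -5, -5, -5, -5, -4, -4, -3, 0, 3, 5, 6, 6, 7, 7, 7, 7, 7, 8, 9, 11, 14, 23, 32, 44, 48, 41, 21, -9, -33, -51, -58, -61, -61, -61, -61]
15.65
```

```bash
cat > prof2.py <<'E'
import sys
from prof import *
for f in sys.argv[1:]:
    ys=np.arange(-15,90,.25)
    r=[]
    for (a,b) in((-27,-23),(31,35)) if f.endswith("0.png")==False else ((-27,-23),):
        p=prof(f,42,a,b,ys);g=p[:,1]-p[:,0];h=g.max()/2;m=(g>h)&(ys<50);r.append((ys[m].min(),ys[m].max()))
    p40=prof(f,40,-20,20,ys);b=p40[:,2]-p40[:,0];m=b>b.max()/2;j=ys[m].min()
    # dark pad: brightness profile mid x at z38
    q=prof(f,36,-12,12,ys).sum(1);k=(ys>30)&(ys<j-2);d=ys[k][q[k]<(q[k].min()+q[k].max())/2]
    print(f,"ingot y",r,"jaw front",j,"pad dark band",d.min(),d.max(),"jaw-padback",j-d.max())
    for xc in(20,-20):
        q=prof(f,27,xc-3,xc+3,ys);v=q[:,0]-q[:,2];k=(ys>j-14)&(ys<j+2);v,y=v[k],ys[k];base=8;m=(v>base)
        print("   yellow area",((v-base)*m).sum()*.25,"peak",v.max().round(0),"width(half)",(v>(v.max()+base)/2).sum()*.25)
E
python3 prof2.py pics/tf5.png pics/topavg11.png
```

```text
pics/tf5.png ingot y [(np.float64(2.5), np.float64(39.5)), (np.float64(2.25), np.float64(39.25))] jaw front 66.25 pad dark band 30.25 64.0 jaw-padback 2.25
   yellow area 206.26388236580624 peak 52.0 width(half) 4.5
   yellow area 337.6210063636843 peak 77.0 width(half) 4.5
pics/topavg11.png ingot y [(np.float64(-0.75), np.float64(37.25)), (np.float64(-0.75), np.float64(36.5))] jaw front 57.25 pad dark band 35.75 55.0 jaw-padback 2.25
   yellow area 48.337531633946874 peak 21.0 width(half) 3.25
   yellow area 169.24537569412348 peak 49.0 width(half) 4.0
```

Run:
```python
from path import *
def row(phi,d,z):
    x,y=P(phi,d);return np.r_[shift([x,y,z]),round(spin_to(phi),3)]
print(row(1.217,36,193));print(row(1.217,36,75))
for f,d in((1.217,26),(1.217,22.6),(1.27,22.6),(1.33,22.6),(1.38,22.6)):print(f,d,row(f,d,75))
```

```text
[ 1.300e-01  1.162e+01 -2.887e+01 -2.400e-02]
[ 1.193e+01  1.162e+01 -2.887e+01 -2.400e-02]
1.217 26 [ 1.193e+01  1.062e+01 -2.885e+01 -2.400e-02]
1.217 22.6 [ 1.193e+01  1.028e+01 -2.884e+01 -2.400e-02]
1.27 22.6 [ 11.93    9.75  -28.93   -0.077]
1.33 22.6 [ 11.93    9.14  -29.     -0.137]
1.38 22.6 [ 11.93    8.63  -29.03   -0.187]
```

>>> {"fn": "step_arm", "kwargs": {"targets": "0 1 -2 0;0 2.5 -5 0;0 4 -9 0;0 6 -13 0;0 8 -17 0;0 9.5 -21 0;0 11 -25 -0.01;0 11.6 -28 -0.02;0 11.6 -28.9 -0.02;3 11.6 -28.9 -0.02;6 11.6 -28.9 -0.02;9 11.6 -28.9 -0.02;11 11.6 -28.9 -0.02;11.8 11.6 -28.9 -0.02;11.8 11.6 -28.9 -0.02"}}

```text
clock: 17.15
tool_pos: [642.7, 89.2, 75.6]
ee_rot: [-0.334, -0.623, -0.334, 0.624]
wrist_force: [0.6, -0.1, 0.3]
width: -0.1
```

Run:
```python
from path import *
s=robot.sense();print(s["tool_pos"],s["wrist_force"],P(1.217,36))
for f,d in((1.217,26),(1.217,22.6),(1.27,22.6),(1.33,22.6),(1.38,22.6)):print(f,d,row(f,d))
```

```text
[642.7471482   89.24346475  75.59561226] [ 0.56807516 -0.12558686  0.26372651] [643.36509543  89.72575368]
1.217 26 [ 0.06  -0.98  -0.07  -0.005]
1.217 22.6 [ 0.06  -1.32  -0.07  -0.005]
1.27 22.6 [ 0.06  -1.85  -0.17  -0.058]
1.33 22.6 [ 0.06  -2.46  -0.25  -0.118]
1.38 22.6 [ 0.06  -2.97  -0.29  -0.168]
```

>>> {"fn": "step_arm", "kwargs": {"targets": "0 -0.4 0 0;0 -0.9 -0.1 0;0 -1.3 -0.1 0;0 -1.6 -0.1 -0.03;0 -1.9 -0.2 -0.06;0 -2.2 -0.2 -0.09;0 -2.5 -0.2 -0.12;0 -2.8 -0.3 -0.15;0 -3 -0.3 -0.17;0 -3 -0.3 -0.17;0 -3 -0.3 -0.17"}}

```text
clock: 18.25
tool_pos: [619.6, 109.0, 76.1]
ee_rot: [-0.386, -0.592, -0.386, 0.593]
wrist_force: [1.0, -0.9, 1.6]
width: -0.2
```

Run:
```python
from path import *
print(lever("side",robot.capture("side")),robot.sense()["wrist_force"],shift([383,-81,193]))
```

```text
1.3769691268701365 [ 1.64247025 -0.10932024  1.53995421] [-11.68 -13.97  26.95]
```

Lever is at 1.377. I'll retract for a clear look.

>>> {"fn": "step_arm", "kwargs": {"targets": "0 0.5 0 0;0 1.5 0 0;-3 2 0 0;-7 2 0 0;-11 1 2 0;-12 -1 6 0;-12 -4 10 0;-12 -7 14 0;-12 -9 18 0;-12 -11 22 0;-12 -13 25 0;-12 -14 26.9 0;-12 -14 26.9 0;-12 -14 26.9 0"}}

```text
clock: 19.7
tool_pos: [383.8, -80.6, 196.8]
ee_rot: [0.386, 0.593, 0.385, -0.592]
wrist_force: [-0.0, 0.8, -0.5]
width: 0.2
```

```bash
python3 avg.py 12; python3 prof2.py pics/tf5.png pics/topavg11.png pics/topavg12.png
```

```text
side 1.3769015829053095
top 1.383063846119029
20.3 [383.26297205 -80.40942286 196.26516788]
pics/tf5.png ingot y [(np.float64(2.5), np.float64(39.5)), (np.float64(2.25), np.float64(39.25))] jaw front 66.25 pad dark band 30.25 64.0 jaw-padback 2.25
   yellow area 206.26388236580624 peak 52.0 width(half) 4.5
   yellow area 337.6210063636843 peak 77.0 width(half) 4.5
pics/topavg11.png ingot y [(np.float64(-0.75), np.float64(37.25)), (np.float64(-0.75), np.float64(36.5))] jaw front 57.25 pad dark band 35.75 55.0 jaw-padback 2.25
   yellow area 48.337531633946874 peak 21.0 width(half) 3.25
   yellow area 169.24537569412348 peak 49.0 width(half) 4.0
pics/topavg12.png ingot y [(np.float64(-1.0), np.float64(37.25)), (np.float64(-0.75), np.float64(36.5))] jaw front 55.75 pad dark band 37.25 45.0 jaw-padback 10.75
   yellow area 6.64278749508318 peak 9.0 width(half) 9.5
   yellow area 52.28783834919845 peak 23.0 width(half) 3.5
```

View pics/topz12.png

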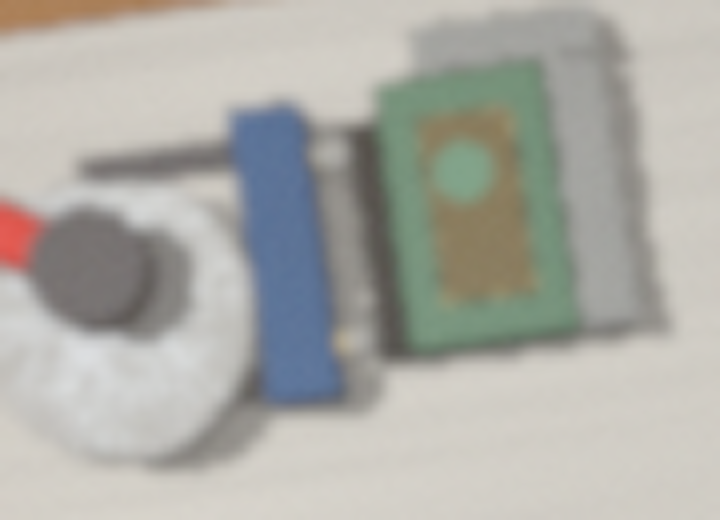

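View pics/sidez12.png

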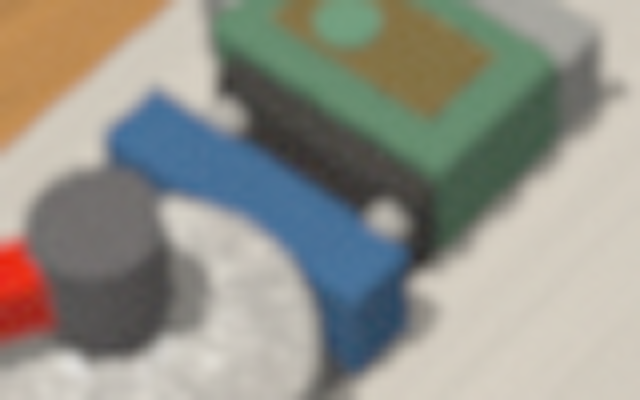

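The ingot hasn't moved between the last two looks, so it is on the fence. One pin still shows about 0.6 mm of yellow at topz12 (343,340). A final nudge of about 0.06 rad should finish it.

Run:
```python
from path import *
def row(phi,d,z):
    x,y=P(phi,d);return np.r_[shift([x,y,z]),round(spin_to(phi),3)]
print(row(1.38,36,196),row(1.38,36,75))
```

```text
[ 3.000e-02  1.535e+01 -2.679e+01  3.000e-03] [ 1.213e+01  1.535e+01 -2.679e+01  3.000e-03]
```

>>> {"fn": "step_arm", "kwargs": {"targets": "0 1 -2 0;0 3 -5 0;0 5 -9 0;0 7.5 -13 0;0 10 -17 0;0 12.5 -21 0;0 14.5 -24.5 0;0 15.3 -26.5 0;0 15.3 -26.8 0;3 15.3 -26.8 0;6 15.3 -26.8 0;9 15.3 -26.8 0;11 15.3 -26.8 0;12 15.3 -26.8 0;12 15.3 -26.8 0;12 15.3 -26.8 0"}}

```text
clock: 21.9
tool_pos: [632.0, 103.0, 77.5]
ee_rot: [0.386, 0.593, 0.386, -0.592]
wrist_force: [0.5, 1.0, 0.8]
width: 0.3
```

Run:
```python
from path import *
s=robot.sense();print(s["tool_pos"],s["wrist_force"],P(1.38,36))
for f,d in((1.38,26),(1.38,22.6),(1.41,22.6),(1.44,22.6)):print(f,d,row(f,d))
```

```text
[632.01576253 102.96087658  77.47721148] [0.46282161 1.01257794 0.82233417] [631.88569999 102.67500055]
1.38 26 [ 0.25  -1.     0.03   0.002]
1.38 22.6 [ 0.25  -1.34   0.03   0.002]
1.41 22.6 [ 0.25  -1.64  -0.04  -0.028]
1.44 22.6 [ 0.25  -1.94  -0.09  -0.058]
```

>>> {"fn": "step_arm", "kwargs": {"targets": "0.1 -0.4 0 0;0.2 -0.8 0 0;0.2 -1.1 0 0;0.2 -1.4 0 0;0.2 -1.55 0 -0.02;0.2 -1.7 -0.1 -0.04;0.2 -1.85 -0.1 -0.05;0.2 -1.93 -0.1 -0.06;0.2 -1.93 -0.1 -0.06;0.2 -1.93 -0.1 -0.06"}}

```text
clock: 22.9
tool_pos: [614.4, 111.5, 74.5]
ee_rot: [0.404, 0.581, 0.403, -0.581]
wrist_force: [3.5, -0.9, 3.3]
width: -0.0
```

Run:
```python
from path import *
print(lever("side",robot.capture("side")),robot.sense()["wrist_force"],shift([383,-81,193]))
```

```text
1.4329371868406402 [ 3.59708444 -0.71126042  2.39120626] [-11.86 -14.97  26.11]
```

>>> {"fn": "step_arm", "kwargs": {"targets": "0 0.5 0 0;0 1.5 0 0;-3 2 0 0;-7 2 0 0;-11 1 2 0;-12 -1 6 0;-12 -4 10 0;-12 -7 14 0;-12 -10 18 0;-12 -12 22 0;-12 -14 25 0;-12 -15 26.1 0;-12 -15 26.1 0;-12 -15 26.1 0"}}

```text
clock: 24.35
tool_pos: [380.0, -84.7, 194.5]
ee_rot: [-0.402, -0.581, -0.4, 0.583]
wrist_force: [-0.2, -0.1, -0.3]
width: 0.3
```

```bash
python3 avg.py 13; python3 prof2.py pics/topavg12.png pics/topavg13.png
```

```text
side 1.4331112634992098
top 1.4392435788919546
24.95 [382.81028778 -80.53752825 194.25249894]
pics/topavg12.png ingot y [(np.float64(-1.0), np.float64(37.25)), (np.float64(-0.75), np.float64(36.5))] jaw front 55.75 pad dark band 37.25 45.0 jaw-padback 10.75
   yellow area 6.64278749508318 peak 9.0 width(half) 9.5
   yellow area 52.28783834919845 peak 23.0 width(half) 3.5
pics/topavg13.png ingot y [(np.float64(-0.75), np.float64(37.25)), (np.float64(-0.75), np.float64(36.5))] jaw front 55.0 pad dark band 37.25 45.25 jaw-padback 9.75
   yellow area 5.119874465107676 peak 9.0 width(half) 5.5
   yellow area 6.098381138676054 peak 10.0 width(half) 2.75
```

View pics/topz13.png

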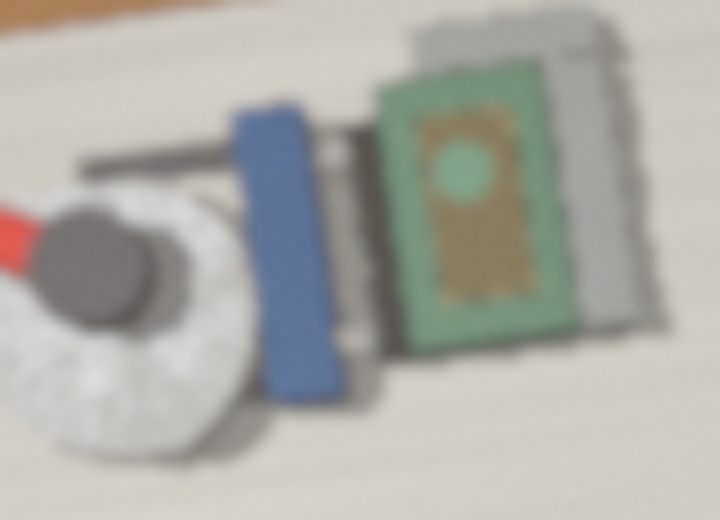

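View pics/topavg13.png

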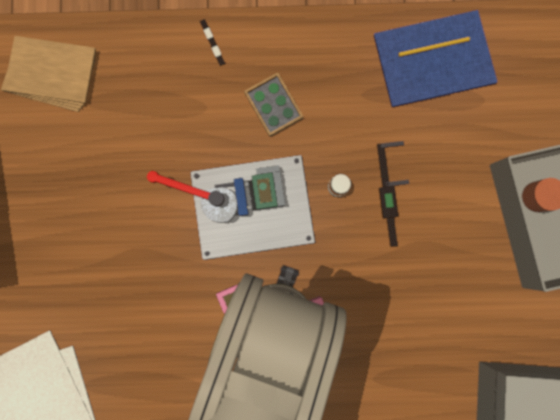

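Both bands have just vanished. The jar, tray and caliper are at the same pixels as at the start: (341,185), (274,104) and (389,200). One last check that the ingot is still against the end stop.

Run:
```python
from prof import *
def xr(f,y0,y1):
    im=cv2.imread(f)[:,:,::-1].astype(float);xs=np.arange(-45,60,.5);o=[]
    for x in xs:
        uv=np.array([proj("top",[*w(x,y),42]) for y in np.arange(y0,y1,1.)]);o.append(np.mean([map_coordinates(im[...,1]-im[...,0],[uv[:,1],uv[:,0]],order=1).mean()]))
    o=np.array(o);m=o>o.max()/2;return xs[m].min(),xs[m].max()
for f in("tf5","topavg11","topavg12","topavg13"):print(f,xr(f"pics/{f}.png",1 if f!="tf5" else 4,5 if f!="tf5" else 8),xr(f"pics/{f}.png",31,35))
a=cv2.imread("pics/top0.png").astype(int);b=cv2.imread("pics/topavg13.png").astype(int)
for n,(x,y,ww,h) in dict(jar=(325,170,32,32),tray=(242,70,65,70),cal=(372,138,40,112)).items(): print(n,np.abs(a-b)[y:y+h,x:x+ww].mean().round(2))
```

```text
tf5 (np.float64(-26.5), np.float64(35.5)) (np.float64(-26.0), np.float64(35.0))
topavg11 (np.float64(-26.5), np.float64(36.0)) (np.float64(-26.5), np.float64(35.0))
topavg12 (np.float64(-26.5), np.float64(36.0)) (np.float64(-26.5), np.float64(35.0))
topavg13 (np.float64(-26.5), np.float64(36.0)) (np.float64(-26.5), np.float64(35.0))
jar 2.22
tray 2.16
cal 2.3
```

```bash
python3 -c "
from plant import robot;print(robot.close_job())"
```

```text
the job is handed in; nothing more can be done
None
```

The ingot is clamped as asked, and I handed the job in at about 25 s on the robot's clock, with the arm clear of everything.

**What I did:** I pushed the ingot along the bed with shut fingers until it met the end stop; the wrist force rose to about 7 N along the push. I then swung the lever from about 0.21 to 1.43 rad in steps. Twice on the way I backed the arm off for a clear top view.

**Last checks:**
- **End stop:** the ingot's ends read x ≈ -26.5 to 35.5 mm, unchanged since I seated it; the stop face is at 36 mm.
- **Fence:** the ingot stopped moving sideways over the last two lever steps while the jaw still advanced about 2 mm, so it is against the fence.
- **Pad:** both yellow bands have just gone from the top view, so the pad is about 4 mm in. It was never near 8 mm.
- **Jar, tray and caliper:** no change from the first picture beyond image noise.

**Disagreements:**
- **Lever angle:** the two cameras differed by about 0.006 rad.
- **Yellow bands:** they vanished from the side view earlier than from the top view, probably because the jaw hides the pins there, so I went by the top view.
- **Pad measurement:** my automatic measurement of the jaw-to-pad distance gave inconsistent results, so I ignored it.

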